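# Roll a carton into the label press and press its label down

### The job

Push the cardboard carton along the roller track until it sits fully home against the end stop of the blue bay. Then pull the red press lever all the way down so that its pad presses the label on the carton, and ease it slowly back up to its rest without letting it snap. Keep the carton down on the track, and do not disturb the bottle, the tape roll or the solder spool.

Things in the scene. Friction and masses are not known exactly. Their poses are not given: they have to be found in the camera images.
- carton: closed brown cardboard carton, 100 (its x, along the track) x 85 (its y) x 60 mm high, about 0.35 kg, yellow tape along the top and a white label on the front half of the top. Origin: centre of its underside; at the start its x axis points along the track toward the bay, within a few degrees.
- station: fixed roller track with press bay, base plate 300 x 118 mm. Origin: on the work surface under the track; x points along the track from the open infeed end (x = -145 mm) to the blue end stop (face at x = +155, 74 mm high); z up. The press post stands on the -y side at x = 98 to 158, y = -105 to -55, 149 mm high; the red lever crosses over the bay at x = 120 to 136 (at its pad 112 to 144).
- bay_home (a point): point on the bay floor where the centre of the carton's underside lies when it is fully home: station x = 105 mm, y = 0, z = 39.5 mm. Its axes are those of the station.
- press_lever (a joint): red press lever, its hinge line parallel to the track; 0 = raised at rest (0.4 rad above level), 0.4 rad = level, all the way down at its hard stop. A return spring pushes it up: about 3 to 7 N at the handle, and some 3 N more once the pad presses. Let go, it snaps up; ease it back at no more than about 1 rad/s.
- lever_grip (a point): grip point on the black round handle at the lever's free end, 18 mm thick, 70 mm long, 175 mm from the hinge line, on the station's +y side; the handle runs on in line with the red arm, across the track, and reaches 33 mm beyond this point. At rest 203 mm above the surface (station x = 128, y = 91), down 135 mm (y = 105). Pinch it from above, fingers closing along the station's x.
- lever_hinge (a point): point on the lever's hinge line, in the plane in which the lever swings: station x = 128, y = -70, z = 135 mm
- press_pad: black round rubber pad, 32 mm across, on a sprung plunger under the lever; origin: centre of its underside. It meets the top of a carton that is home at about 0.33 rad of the lever and then yields up to 10 mm, pressing with about 7 N at the lever's stop. At rest it hangs 19 mm or more clear of the carton.
- flux_bottle: bystander: clear dropper bottle with red cap and needle, 42 mm across, 125 mm high, standing on the surface; origin at the centre of its underside
- tape_roll: bystander: yellow tape roll lying flat, 56 mm across, 18 mm high; origin at the centre of its underside
- solder_spool: bystander: blue and white solder spool, 60 mm across, 31 mm high; origin at the centre of its underside
- infeed (a point): middle of the open infeed end, at roller-top height: station x = -145, y = 0, z = 40 mm; station axes. Eight free rollers, tops 40 mm high, run from here to x = +54, then a flat bay floor. Side rails 100 mm apart inside, 55 mm high, narrow by angled lead-ins to the blue bay guides (91 mm apart, 56 mm high). The carton can be pushed at its rear face with shut fingers from above.

How it is judged (in metres and radians):
On the way, in this order (a step that is already met when the one before it is completed fails the run):
1. the carton is home in the bay (x of carton in the frame of bay_home above -0.006 m and z of carton in the frame of bay_home below 0.006 m and value of joint press_lever below 0.1 rad), for 0.2 s.
2. the lever is held down with the pad pressing on the carton, which is home (value of joint press_lever above 0.37 rad and contact force between press_pad and carton above 3 N and x of carton in the frame of bay_home above -0.008 m), for 0.2 s.
At the end, for the whole second after the job is handed in: The carton lies flat and still on the bay floor, within 8 mm of the end stop and square to it within 0.1 rad, and the press lever is back up within 0.05 rad of its rest (x of carton in the frame of bay_home above -0.008 m and z of carton in the frame of bay_home between -0.006 and 0.006 m and angle between the x axis of carton and the x axis of bay_home, either way round below 0.1 rad and linear speed of carton below 0.02 m/s and value of joint press_lever below 0.05 rad); the robot touches nothing.
It fails at once if the lever snaps back (faster than 1.5 rad/s upward) (velocity of joint press_lever below -1.5 rad/s).
It fails at once if the carton is lifted or tipped off the track (z of carton in the frame of bay_home above 0.02 m or angle between carton's own z axis and vertical above 0.25 rad).
It fails at once if the bottle, tape roll or solder spool is pushed away or knocked over (distance of any of flux_bottle, tape_roll, solder_spool from where it was at the start of the episode above 0.03 m or angle between flux_bottle's own z axis and vertical above 0.5 rad).
It also fails if it takes over 54 s, if anything falls off the work surface, if the arm or the gripper's body presses on something with over 40 N, if the wrist force passes 120 N, or if a joint passes its speed limit or range.

### The arm

A 6-joint arm with a two-finger parallel gripper is mounted at the origin on a cart in front of the work surface, level with it; the furniture and walls round the work are solid. World frame = base frame: x ahead of the robot, y to its left, z up, the work surface at z = 0. Lengths are in m, angles in degrees, forces in N, time in s.
With the tool pointing down it reaches from about 0.375 to 0.925 m from the base axis. Payload 5.7 kg.
Tool frame: the origin (TCP) lies between the finger pads; the fingertips stand 25 mm ahead of it and the grasp point (between the pads) lies 6 mm ahead of it (tcp_to_tips is the distance from the TCP to the fingertips, in m); z points along the fingers, y is the line along which they close (so a half turn about z gives the same grasp; the last joint's range is limited). The gripper opens to 88 mm and grips with 3 to 60 N. Pads are 20 mm wide; open, the fingers measure 115 mm over their backs; the gripper's body (75 mm by 178 mm) begins 61 mm behind the grasp point.
Start: joints at [-45.327, 20.558, 86.54, -0, 72.909, -6.595], TCP at [0.468, -0.375, 0.248] pointing down, gripper open.
Joint ranges: [-170.27, 170.27], [-57.76, 135], [12.27, 136.19], [-55.21, 235.2], [11.17, 155.16], [-170.74, 170.74]. Speed limits (degrees/s): [136.94, 136.94, 180, 180, 180, 180].

### API

Orientations are given as [roll, pitch, yaw] about the fixed x, y, z axes, in that order (R = Rz(yaw) Ry(pitch) Rx(roll)).
In Python, from cell import get_state, camera, sign_off, boxes_of, regions_of, tcp_to_tips gives the robot as it stands.
- The arm moves only by the tool play_rows, never from a script. Its argument "motion" is a list that holds one entry, the list of rows, each a list of 7 numbers: the opening, from 0 (shut) to 1 (fully open), then the shift along the tool's x, y, z in mm, then the turn, a rotation vector about the tool's x, y, z in degrees. A call has 1 to 8 rows; each row is the pose to reach, as a shift and turn from the pose commanded when the call began, along the tool's axes at that moment; what a row does not reach only later rows make up. A row lasts 1/10 s, in which the tool goes at most 50 mm and 8.59 degrees, less where a joint would pass 70% of its speed; a pose out of reach is approached as far as the arm can. A call with a gripper value outside its range is refused whole. The fingers move at their own pace and stop on an object; "squeeze" is the grip in N (left out, the last holds). Time passes only in rows, so rows that repeat a pose let the fingers close. It gives the time, the measured TCP pose, the force, the opening and the grip force at its end, in the units of the state.
- get_state(): the state, without advancing time (a new reading comes with each control period).
- camera(name): name is "scene" or "top" or "wrist"; returns a dict with "image" (384x512x3 uint8, blue, green, red), "depth" (384x512 float32, m along the optical axis (not along the pixel's ray), 0 where there is no reading), "fx", "fy", "cx", "cy" (pixels), "k1" (the pictures are not rectified: a ray, as slopes to the right and down, at radius r is drawn at 1 + k1 r^2 times it, then the intrinsics apply), "rvec" (rotation vector, rad) and "tvec" (3), from world to camera coordinates, as OpenCV has them; the wrist camera has in their place "T_tool_cam" (4x4, takes a point from camera to tool coordinates, whose origin is the TCP and whose axes are the flange's). Camera axes: x right, y down, z forward; pixel columns grow to the right and rows downward; lengths in m; the calibration is good to about 2 mm. A picture is of the moment at which its call begins: read the wrist's pose just before it.
- sign_off(): hands the job in; it is judged then, once.
Trained networks look in a picture, given as the dict that the camera call returned (one of the last four; its "shot" number tells which), for a name from the list of things; names that differ only in an ending like _2 or _b are one class to them, and where a whole thing is asked for, a point or a joint stands for the part that bears it (a point fixed in the world has none). Each returns a list of dicts, best first, with "confidence" (0 to 1); they miss things now and then, are a little off and sometimes report something else, mostly with a low value. They report only what shows in the picture. A call takes as long as a camera call.
- boxes_of(name, picture): "xy" ([column, row] in pixels, amid what is visible of it).
- regions_of(name, picture): "mask" (384x512 bool, what is visible of it) and "xy" ([column, row] in pixels, amid what is visible of it).
The state is a dict: "t": time; "q": joint angles; "qvel": joint speeds; "tau": joint torques, N m; "tool_pos": TCP position; "tool_rot": TCP orientation; "force": force on the tool from outside, world axes, zero at the start; "ft_torque": the same for the moment, N m; "finger_gap": opening from 0.0 (shut) to 1.0 (fully open); "grip_force": force on a finger pad.
Only numpy, scipy, OpenCV 4.12 (cv2) and the standard library are available. Lean on these libraries where they do the work, as an engineer would, in place of code of your own. Each camera call takes 0.05 s, during which the arm holds its last target. There are 200 camera calls.

## Working session

There is one attempt and no reset: what is moved stays moved. The work goes in short steps, Python scripts to look and compute and a tool call to move; the robot and the scene stay as the last step left them, time stands still between calls to the robot, and variables do not carry over. Pictures are saved under pics/ and viewed, at most 10 in all, crops included, and the job is handed in when it is done.

Besides the shell and the picture viewer there is one more tool, called after ">>>" as name([rows], argument=value, ...), one row to a line, values as JSON. play_rows: Moves the arm, as the interface text tells. Its arguments: {"type":"object","properties":{"motion":{"type":"array","items":{"type":"array","items":{"type":"array","items":{"type":"number"}}}},"squeeze":{"type":"number"}},"required":["motion"]}

```bash
mkdir -p pics; ls; cat > h.py <<'E'
import numpy as np, cv2
from cell import *
def pts(c, mask=None):
    d=c["depth"]; v,u=np.nonzero((d>0) if mask is None else (mask&(d>0)))
    z=d[v,u]; xd=(u-c["cx"])/c["fx"]; yd=(v-c["cy"])/c["fy"]
    x,y=xd.copy(),yd.copy()
    for _ in range(8):
        s=1+c["k1"]*(x*x+y*y); x,y=xd/s,yd/s
    P=np.c_[x*z,y*z,z]
    R=cv2.Rodrigues(np.array(c["rvec"],float))[0]; t=np.array(c["tvec"],float).ravel()
    return (P-t)@R, u, v
E
python3 - <<'E'
from h import *
s=get_state(); print(s)
a=camera("scene"); b=camera("top")
cv2.imwrite("pics/s.png",np.hstack([a["image"]]));cv2.imwrite("pics/t.png",b["image"])
for n in ["carton","station","lever_grip","press_lever","press_pad","flux_bottle","tape_roll","solder_spool"]:
  for nm,c in(("s",a),("t",b)):
    r=regions_of(n,c)
    for k in r[:2]:
        P,u,v=pts(c,k["mask"])
        print(n,nm,round(k["confidence"],2),np.round(k["xy"]),k["mask"].sum(),np.round(np.median(P,0),3) if len(P) else None,np.round(P.min(0),3) if len(P) else'',np.round(P.max(0),3) if len(P) else '')
E
```

```text
pics
{'t': 0.0, 'q': array([-4.53276220e+01,  2.05983592e+01,  8.65974082e+01,  1.30860602e-03,
        7.29087037e+01, -6.59380693e+00]), 'qvel': array([ 0.02717462, -0.06677572, -0.05758029, -0.0072254 , -0.01395148,
       -0.01821616]), 'tau': array([ 4.44982961e-04, -5.15368330e+01, -2.70730537e+01,  6.74475892e-02,
        3.52593837e-02, -1.62510273e-04]), 'tool_pos': array([ 0.46759444, -0.37496039,  0.24681564]), 'tool_rot': array([-1.79896364e+02, -1.32382289e-02,  5.12657872e+01]), 'force': array([ 0.56702168, -0.68737462, -0.51504616]), 'ft_torque': array([ 0.02884921, -0.01097565,  0.00675359]), 'grip_force': 0.0, 'finger_gap': 0.9992941905111383}
carton s 0.76 [263. 237.] 1892 [ 0.583 -0.288  0.101] [ 0.524 -0.405  0.034] [ 0.639 -0.179  0.332]
carton t 0.81 [287. 169.] 1490 [ 0.578 -0.273  0.101] [ 0.524 -0.341  0.033] [ 0.636 -0.213  0.107]
station s 0.79 [292. 196.] 5610 [ 0.638 -0.135  0.042] [ 0.5   -0.414 -0.004] [0.758 0.053 0.304]
station t 0.85 [231. 157.] 4705 [ 0.623 -0.136  0.041] [ 0.5   -0.357 -0.001] [ 0.773 -0.022  0.227]
lever_grip s 0.87 [295. 154.] 77
[... 387 characters left out ...]
51 [297. 162.] 93 [ 0.642 -0.091  0.134] [ 0.63  -0.103  0.067] [ 0.657 -0.048  0.16 ]
press_pad t 0.37 [209. 146.] 38 [ 0.639 -0.09   0.135] [ 0.631 -0.097  0.128] [ 0.647 -0.081  0.144]
flux_bottle s 0.57 [224. 193.] 263 [ 0.454 -0.153  0.058] [ 0.44  -0.369 -0.002] [ 0.507 -0.085  0.438]
flux_bottle s 0.51 [292. 195.] 5496 [ 0.639 -0.135  0.042] [ 0.495 -0.363 -0.004] [0.758 0.045 0.226]
flux_bottle t 0.7 [234. 222.] 223 [ 0.446 -0.142  0.063] [ 0.427 -0.16   0.007] [ 0.466 -0.119  0.126]
tape_roll t 0.66 [227. 256.] 282 [ 0.372 -0.132  0.018] [ 0.346 -0.158 -0.003] [ 0.4   -0.104  0.023]
solder_spool t 0.83 [198. 235.] 449 [ 0.412 -0.051  0.03 ] [ 0.329 -0.081 -0.796] [0.441 0.088 0.038]
```

```bash
python3 - <<'E'
from h import *
a=camera("scene"); b=camera("top")
st=regions_of("station",b)[0]["mask"]; ca=regions_of("carton",b)[0]["mask"]; le=regions_of("press_lever",b)[0]["mask"]
P,_,_=pts(b,ca); T=P[np.abs(P[:,2]-.101)<.006]
print("carton top",cv2.minAreaRect((T[:,:2]*1000).astype(np.float32)), len(T))
P,_,_=pts(b,le); h=P[P[:,2]>.12]
# lever: end-most
d=h[:,:2]; c=d.mean(0); w=np.linalg.svd(d-c)[2][0]; print("lever dir",w,np.degrees(np.arctan2(w[1],w[0])))
s=(d-c)@w; print("ends",c+w*s.min(),c+w*s.max())
P,_,_=pts(b,st)
for lo,hi in((-.005,.02),(.045,.065),(.066,.085),(.14,.155)):
  Q=P[(P[:,2]>lo)&(P[:,2]<hi)&(P[:,0]>.45)]; 
  if len(Q)>5: print(lo,cv2.minAreaRect((Q[:,:2]*1000).astype(np.float32)),len(Q),Q[:,:2].mean(0))
cv2.imwrite("pics/t2.png",cv2.resize(b["image"][90:290,150:370],None,fx=3,fy=3)[:600])
cv2.imwrite("pics/s2.png",cv2.resize(a["image"][90:310,180:400],None,fx=2.7,fy=2.7)[:600])
E
```

```text
carton top ((580.7168579101562, -272.7769775390625), (100.0660629272461, 84.21487426757812), 66.64969635009766) 1362
lever dir [-0.93150346  0.36373247] 158.67040251775248
ends [ 0.72595538 -0.11648496] [ 0.53665837 -0.04256847]
-0.005 ((608.0464477539062, -186.08444213867188), (331.1897277832031, 236.7671661376953), 67.74552154541016) 476 [ 0.61627753 -0.16749078]
0.045 ((613.5807495117188, -209.3110809326172), (290.74072265625, 137.36068725585938), 66.09642791748047) 572 [ 0.60609489 -0.17735442]
0.066 ((636.714599609375, -190.22535705566406), (285.690673828125, 134.35118103027344), 69.39443969726562) 117 [ 0.67664257 -0.06905165]
0.14 ((684.7810668945312, -111.82392883300781), (45.74423599243164, 106.5031967163086), 86.8741683959961) 236 [ 0.71305668 -0.11130875]
```

View pics/t2.png

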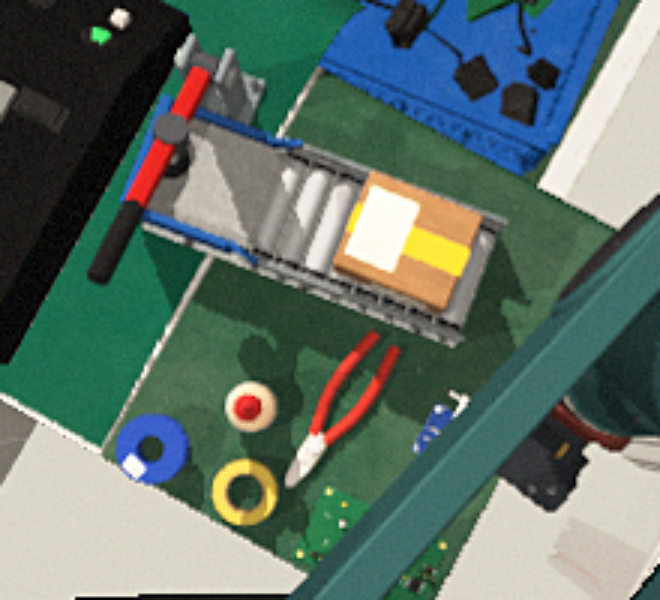

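View pics/s2.png

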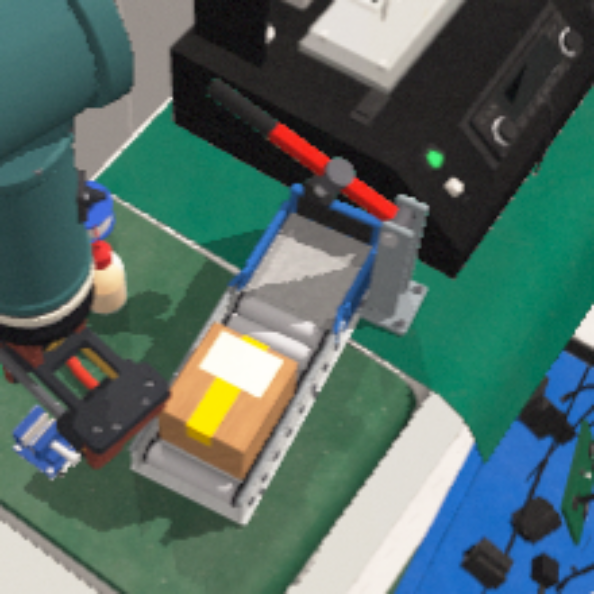

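The carton sits near the infeed end (top crop about 410,240). The lever handle is at (115,240), beside a black machine, with the bottle, spool and tape at (250,400), (150,450) and (245,490). Next I'll fit the station pose and check the machine's height.

```bash
cat > fit.py <<'E'
from h import *
from scipy.optimize import least_squares
def cloud():
    out=[]
    for n in("top","scene"):
        c=camera(n); P,u,v=pts(c); out.append((c,P))
    return out
if __name__=="__main__":
    cl=cloud()
    yaw0=np.radians(68.0); 
    for (c,A),n in zip(cl,("top","scene")):
        P,_,_=pts(c,regions_of("press_lever",c)[0]["mask"])
        P=P[(P[:,2]>.13)&(P[:,2]<.24)]
        hgt=P[P[:,2]>.175]   # handle & upper arm
        l=cv2.fitLine((hgt*1000).astype(np.float32),cv2.DIST_HUBER,0,.01,.01).ravel(); l[:3]*=np.sign(l[5-3+0-0]) if 0 else 1
        d=l[:3]*(1 if l[2]>0 else -1); p=l[3:]
        s=(hgt*1000-p)@d
        print(n,"lever dir",d,"yaw x",np.degrees(np.arctan2(d[1],d[0]))-90,"elev",np.degrees(np.arcsin(d[2])),"end",p+d*np.percentile(s,99), len(hgt))
        S,_,_=pts(c,regions_of("station",c)[0]["mask"])
        # rail tops
        ex=np.array([np.cos(yaw0),np.sin(yaw0)]);ey=np.array([-ex[1],ex[0]])
        for lo,hi in((.049,.062),(.068,.08)):
            Q=S[(S[:,2]>lo)&(S[:,2]<hi)]*1000
            x=Q[:,:2]@ex;y=Q[:,:2]@ey
            print(lo,"x",np.percentile(x,[1,5,50,95,99]).round(1))
            print(np.histogram(y,bins=np.arange(np.floor(y.min()),y.max()+4,4)))
        # machine heights
        B=A[(A[:,0]>.45)&(A[:,0]<.85)&(A[:,1]>-.06)&(A[:,1]<.25)]
        for x in np.arange(.45,.85,.04):
            r=[]
            for y in np.arange(-.06,.25,.03):
                m=B[(abs(B[:,0]-x-.02)<.02)&(abs(B[:,1]-y-.015)<.015)]
                r.append(int(np.median(m[:,2])*1000) if len(m) else -1)
            print(round(x,2),r)
E
python3 fit.py
```

```text
top lever dir [-0.86226076  0.33104283  0.38329768] yaw x 68.996994 elev 22.538097 end [541.11896919 -43.8658677  223.02300578] 411
0.049 x [-102.2  -91.1   80.9  169.   178.8]
(array([  3,   2,   1,   2,   0,   4,  30,  89,  51,  23,   0,   0,   0,
         0,   0,   0,   0,   0,   0,   0,   0,   0,   0,   0,   0,   0,
         0,   0,   0,   1,   1,   6,  74, 177,  48]), array([-719., -715., -711., -707., -703., -699., -695., -691., -687.,
       -683., -679., -675., -671., -667., -663., -659., -655., -651.,
       -647., -643., -639., -635., -631., -627., -623., -619., -615.,
       -611., -607., -603., -599., -595., -591., -587., -583., -579.]))
0.068 x [145.1 145.7 199.1 203.3 204.1]
(array([3, 1, 1, 1, 1, 0, 2, 3, 0, 0, 6, 9, 7, 6, 6, 2, 3, 1, 3, 5, 4, 4,
       6, 5, 4, 5, 3, 3, 3, 4, 3, 2, 5, 3, 2]), array([-727., -723., -719., -715., -711., -707., -703., -699., -695.,
       -691., -687., -683., -679., -675., -671., -667., -663., -659.,
       -655., -651., -647., -643., -639., -635., -631., -627., -623.,
       -619., -615., -611., -607., -603., -599., -595., -591., -587.])
[... 1598 characters left out ...]
  -656., -652., -648., -644., -640., -636., -632., -628., -624.,
       -620., -616., -612., -608., -604., -600., -596., -592., -588.]))
0.45 [1, 3, 3, 3, 4, 2, -1, -1, 216, 161, -1]
0.49 [3, 3, 3, 25, 127, 233, 292, 295, 300, 321, -1]
0.53 [5, 3, 3, 59, 220, 292, 292, 292, 292, 298, 291]
0.57 [4, 3, 46, 130, 250, 258, 167, 291, 292, 292, 293]
0.61 [54, 111, 126, 129, 155, 254, 254, 256, 292, 292, 293]
0.65 [101, 127, 130, 156, 158, 253, 254, 254, 255, 279, 291]
0.69 [116, 127, 128, 133, 156, 160, 253, 254, 255, 255, 254]
0.73 [97, 113, 123, 127, 128, 129, 153, 160, 252, 156, -1]
0.77 [64, 78, 102, 115, 119, 126, 128, 128, 136, 128, 127]
0.81 [3, 8, 65, 88, 109, 115, 118, 124, 127, 127, 127]
```

```bash
cat > fit2.py <<'E'
from h import *
res=[];AL=[]
for n in("top","scene"):
    c=camera(n); A,_,_=pts(c); A=A*1000; AL.append(A)
    S=pts(c,regions_of("station",c)[0]["mask"])[0]*1000
    L=pts(c,regions_of("press_lever",c)[0]["mask"])[0]*1000; L=L[(L[:,2]>175)&(L[:,2]<240)]
    yaw=np.radians(68.7)
    for it in range(4):
        ex=np.array([np.cos(yaw),np.sin(yaw)]);ey=np.array([-ex[1],ex[0]])
        Q=S[(S[:,2]>49)&(S[:,2]<62)]; x=Q[:,:2]@ex;y=Q[:,:2]@ey
        k=x<90; x,y=x[k],y[k]
        h,b=np.histogram(y,bins=np.arange(y.min(),y.max(),3)); 
        mid=(y.min()+y.max())/2
        mids=[];sl=[]
        for side in(y<mid,y>mid):
            m=np.median(y[side]); k=side&(abs(y-m)<6); f=np.polyfit(x[k],y[k],1); r=y-np.polyval(f,x); k&=abs(r)<4; f=np.polyfit(x[k],y[k],1); sl.append(f[0]); mids.append(np.polyval(f,0)); 
        yaw+=np.arctan(np.mean(sl))
    ex=np.array([np.cos(yaw),np.sin(yaw)]);ey=np.array([-ex[1],ex[0]])
    lx=np.median(L[:,:2]@ex); ly=np.percentile(L[:,:2]@ey,99)
    E=S[(S[:,2]>70)&(S[:,2]<78)]; e=E[:,:2]@ex; e=e[e>lx+20]
    lo=S[(S[:,2]<62)&(S[:,2]>45)][:,:2]@ex
    print(n,"yaw",np.degrees(yaw),"slopes",sl,"rails",mids,"mid",np.mean(mids),"lever x->x0",lx-128,"handle end->y0",ly-121.6,"stop x",np.percentile(e,[5,50,95])-(lx-128),"infeed",np.percentile(lo,1)-(lx-128))
    C=pts(c,regions_of("carton",c)[0]["mask"])[0]*1000; T=C[abs(C[:,2]-100)<6]
    o=(lx-128)*ex+np.mean(mids)*ey; print("origin",o)
    r=cv2.minAreaRect(((T[:,:2]-o)@np.c_[ex,ey]).astype(np.float32)); print("carton in station",r)
    Z=(A[:,:2]-o)@np.c_[ex,ey]
    for y0 in range(-80,160,30):
        row=[]
        for x0 in range(150,270,10):
            m=(abs(Z[:,0]-x0-5)<5)&(abs(Z[:,1]-y0-15)<15); row.append(int(np.percentile(A[m,2],90)) if m.sum() else -1)
        print(y0,row)
E
python3 fit2.py
```

```text
top yaw 68.43124076428376 slopes [np.float64(0.0028568968358750656), np.float64(-0.002856896494926667)] rails [np.float64(-690.0163331677503), np.float64(-584.4851810747557)] mid -637.250757121253 lever x->x0 30.28562946650777 handle end->y0 -639.329981308923 stop x [158.19614766 164.34770355 168.09361139] infeed -139.33575097699745
origin [ 603.76211981 -206.0996106 ]
carton in station ((-70.78060150146484, -3.3935928344726562), (84.83773803710938, 99.62957000732422), 88.02098083496094)
-80 [146, 75, 4, 109, 120, 122, 125, 127, 126, 125, 127, 127]
-50 [76, 76, -1, 123, 129, 130, 129, 129, 129, 129, 130, 129]
-20 [-1, 76, -1, 51, 128, 129, 131, 139, 142, 143, 141, 138]
10 [38, 77, -1, 5, 127, 129, 130, 134, 140, 255, 257, 256]
40 [9, 75, -1, 6, 118, 128, 130, 129, 129, 179, 256, 256]
70 [4, 4, -1, 5, 5, 127, 129, 129, 130, 129, 255, 256]
100 [5, 4, 6, 5, 6, 126, 129, 129, 288, 294, 293, 293]
130 [5, 5, 5, 5, 5, 112, 129, 131, 289, 293, 294, 294]
scene yaw 68.24394182578888 slopes [np.float64(0.0007514458983691729), np.float64(-0.0007514463655965457)] rails [np.float64(-693.0730189931329), np.float64(-587.4121170143421)] mid -640.2425680037375 lever x->x0 27.66999759004608 handle end->y0 -642.1258689278513 stop x [157.80370062 162.78064797 168.47650773] infeed -140.32352832974215
origin [ 604.89436545 -211.61044704]
carton in station ((-69.23591613769531, -2.268596649169922), (86.6128158569336, 101.14603424072266), 87.60645294189453)
-80 [149, -793, -796, 113, 115, 117, 121, 125, 125, 120, 121, 122]
-50 [74, 77, 72, 123, 128, 130, 130, 130, 130, 130, 130, 130]
-20 [70, 76, 73, 116, 127, 130, 130, 136, 142, 142, 141, 136]
10 [65, 69, -1, -1, 126, 129, 130, 138, 142, 254, 258, 256]
40 [68, 75, -1, 4, 126, 129, 130, 130, 130, 130, 256, 257]
70 [4, 6, 6, 6, 7, 125, 130, 130, 131, 131, 256, 257]
100 [5, 6, 6, 6, 6, 123, 128, 130, 279, 282, 293, 291]
130 [6, 5, 6, 6, 7, 41, 127, 131, 287, 289, 295, 295]
```

```bash
cat >> h.py <<'E'
from scipy.spatial.transform import Rotation as Ro
O=np.array([605.,-207.]); Y=68.35
def stn(x,y): 
    a=np.radians(Y); return O+np.array([np.cos(a)*x-np.sin(a)*y,np.sin(a)*x+np.cos(a)*y])
def inv(w):
    a=np.radians(Y); d=np.asarray(w)-O; return np.array([np.cos(a)*d[0]+np.sin(a)*d[1],-np.sin(a)*d[0]+np.cos(a)*d[1]])
def go(x,y,z,yaw,rx=180,ry=0):
    """station xy mm, world z of TCP mm, tool yaw relative station"""
    s=get_state(); R=Ro.from_euler('xyz',s['tool_rot'],degrees=True); T=Ro.from_euler('xyz',[rx,ry,Y+yaw],degrees=True)
    p=np.r_[stn(x,y),z]-s['tool_pos']*1000
    print("shift",R.inv().apply(p).round(1),"turn",np.degrees((R.inv()*T).as_rotvec()).round(2),"now",inv(s['tool_pos'][:2]*1000).round(1),s['tool_pos'][2],"yaw",s['tool_rot'][2]-Y,"t",s['t'],"F",s['force'].round(1))
E
python3 -c "
from h import *
print(inv([580.7,-272.8])); go(-150,-2,150,0)"
```

```text
[-70.12327111  -1.69022169]
shift [74.2 47.5 97.6] turn [-1.000e-02 -0.000e+00 -1.708e+01] now [-207.    65.2] 0.2476052524629278 yaw -17.080560442084014 t 1.85 F [-0.3 -0.3 -0.3]
```

>>> play_rows([
  [[0, 25, 16, 0, 0, 0, -6], [0, 50, 32, 0, 0, 0, -12], [0, 74, 47.5, 20, 0, 0, -17.1], [0, 74, 47.5, 55, 0, 0, -17.1], [0, 74, 47.5, 90, 0, 0, -17.1], [0, 74, 47.5, 97.5, 0, 0, -17.1], [0, 74, 47.5, 97.5, 0, 0, -17.1], [0, 74, 47.5, 97.5, 0, 0, -17.1]],
], squeeze=20)

```text
t: 2.65
tool_pos: [0.5521, -0.3482, 0.1516]
tool_rot: [179.9, 0.0, 68.3]
force: [0.8, -0.1, 0.1]
finger_gap: 0.311
grip_force: 0.0
```

```bash
python3 -c "
from h import *
go(-148,-2,84,0)
c=camera('scene');w=camera('wrist');cv2.imwrite('pics/p1.png',np.hstack([c['image'][100:340,150:400],cv2.resize(w['image'],(320,240))]))"
```

```text
shift [ 2.8 -1.  67.6] turn [ 0.11  0.03 -0.  ] now [-150.7   -2.9] 0.15161168171439313 yaw -0.0010087400689542392 t 2.65 F [ 0.8 -0.1  0.1]
```

View pics/p1.png

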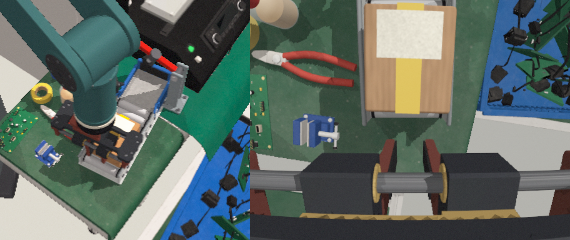

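The gripper is behind the carton and over the infeed, with the fingers closing. I'll lower it now.

>>> play_rows([
  [[0, 3, -1, 25, 0, 0, 0], [0, 3, -1, 50, 0, 0, 0], [0, 3, -1, 67, 0, 0, 0], [0, 3, -1, 67, 0, 0, 0], [0, 3, -1, 67, 0, 0, 0]],
])

```text
t: 3.25
tool_pos: [0.5522, -0.3448, 0.0845]
tool_rot: [179.9, 0.0, 68.4]
force: [-0.7, -0.9, -0.3]
finger_gap: 0.002
grip_force: 0.0
```

```bash
python3 -c "
from h import *
go(44,0,84,0)
w=camera('wrist');print(w['T_tool_cam'])
c=camera('top')
T=pts(c,regions_of('carton',c)[0]['mask'])[0]*1000
T=T[abs(T[:,2]-100)<6]; print(cv2.minAreaRect(np.array([inv(t) for t in T[:,:2]],np.float32)))"
```

```text
shift [191.6  -1.7   0.4] turn [0.09 0.02 0.01] now [-147.6   -1.8] 0.08445239752803171 yaw 0.009756543495072378 t 3.25 F [-0.7 -0.9 -0.3]
[[ 9.69644072e-04 -9.71119845e-01 -2.38590250e-01  6.50744209e-02]
 [ 9.99999498e-01  1.00205489e-03 -1.45513148e-05  1.17572413e-04]
 [ 2.53211596e-04 -2.38590116e-01  9.71120329e-01 -1.36620043e-01]
 [ 0.00000000e+00  0.00000000e+00  0.00000000e+00  1.00000000e+00]]
((-69.69121551513672, -1.5189743041992188), (83.8825912475586, 98.33915710449219), 88.22245025634766)
```

>>> play_rows([
  [[0, 5, 0, 0, 0, 0, 0], [0, 10, 0, 0, 0, 0, 0], [0, 16, 0, 0, 0, 0, 0], [0, 23, 0, 0, 0, 0, 0], [0, 31, -1, 0, 0, 0, 0], [0, 39, -1, 0, 0, 0, 0], [0, 48, -1.5, 0, 0, 0, 0], [0, 57, -1.5, 0, 0, 0, 0]],
])

```text
t: 4.2
tool_pos: [0.5714, -0.2898, 0.083]
tool_rot: [-180.0, -0.0, 68.4]
force: [-0.0, -1.8, -0.4]
finger_gap: 0.007
grip_force: 0.6
```

>>> play_rows([
  [[0, 9, 0, 0, 0, 0, 0], [0, 18, 0, 0, 0, 0, 0], [0, 27, 0, 0, 0, 0, 0], [0, 36, 0, 0, 0, 0, 0], [0, 45, 0, 0, 0, 0, 0], [0, 53, 0, 0, 0, 0, 0], [0, 60, 0, 0, 0, 0, 0], [0, 66, 0, 0, 0, 0, 0]],
])

```text
t: 5.0
tool_pos: [0.5956, -0.2285, 0.0831]
tool_rot: [-180.0, -0.0, 68.4]
force: [-0.6, 0.3, 0.9]
finger_gap: 0.009
grip_force: 0.5
```

```bash
cat > car.py <<'E'
from h import *
go(44,0,84,0)
for n in('top','scene'):
  c=camera(n); r=regions_of('carton',c)
  if not r: print(n,'none'); continue
  T=pts(c,r[0]['mask'])[0]*1000
  T=T[abs(T[:,2]-100)<6]; print(n,len(T),cv2.minAreaRect(np.array([inv(t) for t in T[:,:2]],np.float32)))
E
python3 car.py
```

```text
shift [67.4  0.9 -0.9] turn [-0.03 -0.02  0.02] now [-23.4   0.9] 0.08305402538577242 yaw 0.021319362751427207 t 5.0 F [-0.6  0.3  0.9]
top 422 ((34.553958892822266, 16.69302749633789), (50.7617073059082, 83.19806671142578), 89.35028839111328)
scene 256 ((47.142704010009766, -24.40477752685547), (40.22692108154297, 81.99472045898438), 88.51611328125)
```

>>> play_rows([
  [[0, 6, 0, 0, 0, 0, 0], [0, 12, 0, 0, 0, 0, 0], [0, 18, 0, 0, 0, 0, 0], [0, 24, 0, 0, 0, 0, 0], [0, 30, 0.5, 0, 0, 0, 0], [0, 36, 0.5, 0, 0, 0, 0], [0, 42, 1, 0, 0, 0, 0], [0, 48, 1, 0, 0, 0, 0]],
])

```text
t: 6.0
tool_pos: [0.6141, -0.1846, 0.083]
tool_rot: [-180.0, 0.0, 68.4]
force: [-0.5, -1.5, -1.3]
finger_gap: 0.006
grip_force: 0.9
```

>>> play_rows([
  [[0, 3, 0, 0, 0, 0, 0], [0, 6, 0, 0, 0, 0, 0], [0, 9, 0, 0, 0, 0, 0], [0, 11, 0, 0, 0, 0, 0], [0, 13, 0, 0, 0, 0, 0], [0, 14, 0, 0, 0, 0, 0]],
])

```text
t: 6.6
tool_pos: [0.6193, -0.172, 0.0831]
tool_rot: [-180.0, 0.0, 68.4]
force: [-0.1, -2.3, -0.6]
finger_gap: 0.004
grip_force: 1.0
```

```bash
python3 car.py
```

```text
shift [ 6.2 -0.4 -0.9] turn [-0.    0.    0.02] now [37.8 -0.4] 0.08314264267462114 yaw 0.016312248713077793 t 6.6 F [-0.1 -2.3 -0.6]
top 303 ((106.81369018554688, 18.120176315307617), (59.2168083190918, 47.4989128112793), 0.22773131728172302)
scene 229 ((97.58560180664062, -27.924636840820312), (98.26190185546875, 36.518455505371094), 1.37165105342865)
```

>>> play_rows([
  [[0, 1, 0, 0, 0, 0, 0], [0, 2, 0, 0, 0, 0, 0], [0, 3, 0, 0, 0, 0, 0], [0, 4, 0, 0, 0, 0, 0], [0, 5, 0, 0, 0, 0, 0]],
])

```text
t: 7.3
tool_pos: [0.6212, -0.1675, 0.0833]
tool_rot: [180.0, 0.0, 68.4]
force: [-1.3, -3.5, -0.2]
finger_gap: 0.001
grip_force: 1.7
```

>>> play_rows([
  [[0, 0.7, 0, 0, 0, 0, 0], [0, 1.4, 0, 0, 0, 0, 0], [0, 2.1, 0, 0, 0, 0, 0], [0, 2.8, 0, 0, 0, 0, 0]],
])

```text
t: 7.7
tool_pos: [0.6219, -0.166, 0.0833]
tool_rot: [180.0, 0.1, 68.4]
force: [-4.7, -10.0, 1.6]
finger_gap: 0.005
grip_force: 5.1
```

>>> play_rows([
  [[0, 0.5, 0, 0, 0, 0, 0], [0, 1, 0, 0, 0, 0, 0], [0, 1.5, 0, 0, 0, 0, 0], [0, 1.5, 0, 0, 0, 0, 0]],
])

```text
t: 8.1
tool_pos: [0.6218, -0.166, 0.0833]
tool_rot: [-180.0, 0.2, 68.4]
force: [-5.7, -12.2, 2.4]
finger_gap: 0.006
grip_force: 6.7
```

```bash
python3 car.py
```

```text
shift [-0.3 -0.5 -0.7] turn [-0.    0.23  0.06] now [44.3 -0.5] 0.08333069972605185 yaw 0.05538672517414511 t 8.1 F [ -5.7 -12.2   2.4]
top 234 ((111.19049072265625, 19.43916130065918), (54.60936737060547, 44.67906188964844), 0.3494216501712799)
scene 240 ((105.91668701171875, -32.77600860595703), (101.93445587158203, 37.842525482177734), 10.039144515991211)
```

The force rose to 13 N and the TCP has stopped, so the carton is home. I'll back off, rise and turn.

>>> play_rows([
  [[0, -4, 0, 0, 0, 0, 0], [0, -16, 0, 0, 0, 0, 0], [0, -30, 0, 0, 0, 0, 0], [0, -30, 0, -30, 0, 0, 0], [0, -30, 0, -75, 0, 0, 0], [0, -30, 0, -120, 0, 0, 0], [0.5, -30, 0, -165, 0, 0, 0], [0.5, -30, 0, -210, 0, 0, 0]],
])

```text
t: 9.1
tool_pos: [0.6111, -0.1917, 0.2949]
tool_rot: [-180.0, -0.0, 68.4]
force: [1.1, -0.8, 0.2]
finger_gap: 0.148
grip_force: 0.0
```

```bash
python3 car.py; python3 -c "
from h import *
go(128,70,300,90)"
```

```text
shift [ 27.5  -0.  210.9] turn [-0.01 -0.03  0.  ] now [16.4 -0. ] 0.29491230527810997 yaw 0.0004628793070082793 t 9.1 F [ 1.1 -0.8  0.2]
top 450 ((94.7947998046875, 4.090480804443359), (84.2123794555664, 79.96501159667969), 83.52406311035156)
scene 1026 ((104.39346313476562, -2.569976806640625), (104.37559509277344, 86.48999786376953), 0.36209216713905334)
shift [111.5 -71.   -5.7] turn [  0.14   0.12 -90.  ] now [16.5 -1. ] 0.2944766153707316 yaw -0.0015773251633532936 t 9.3 F [ 0.2  0.2 -0.1]
```

>>> play_rows([
  [[0.6, 10, -6, 0, 0, 0, -8], [0.8, 24, -15, 0, 0, 0, -16], [1, 38, -24, 0, 0, 0, -24], [1, 52, -33, 0, 0, 0, -32], [1, 66, -42, 0, 0, 0, -40], [1, 80, -51, 0, 0, 0, -48], [1, 94, -60, 0, 0, 0, -56], [1, 108, -69, 0, 0, 0, -64]],
])

```text
t: 10.1
tool_pos: [0.5858, -0.0648, 0.2906]
tool_rot: [-179.9, -0.2, 132.7]
force: [-0.7, -0.6, 0.5]
finger_gap: 0.996
grip_force: 0.0
```

>>> play_rows([
  [[1, 0, 0, 0, 0, 0, -8], [1, 0, 0, 0, 0, 0, -16], [1, 0, 0, 0, 0, 0, -24], [1, 0, 0, 0, 0, 0, -26], [1, 0, 0, 0, 0, 0, -26]],
])

```text
t: 10.6
tool_pos: [0.586, -0.0654, 0.2908]
tool_rot: [-180.0, -0.2, 158.4]
force: [-0.2, -0.6, -0.2]
finger_gap: 0.997
grip_force: 0.0
```

```bash
python3 - <<'E'
from h import *
go(128,90,209,90)
s=get_state(); w=camera('wrist'); cv2.imwrite('pics/w2.png',w['image'])
R=Ro.from_euler('xyz',s['tool_rot'],degrees=True).as_matrix()
M=np.eye(4);M[:3,:3]=R;M[:3,3]=s['tool_pos']; M=np.linalg.inv(M@w['T_tool_cam'])
w['rvec']=cv2.Rodrigues(M[:3,:3])[0];w['tvec']=M[:3,3]
for n in('lever_grip','press_lever'):
  for r in regions_of(n,w)[:1]:
    P=pts(w,r['mask'])[0]*1000; P=P[P[:,2]>170]
    Q=np.array([np.r_[inv(p[:2]),p[2]] for p in P])
    print(n,r['confidence'],r['xy'],len(Q))
    for y0 in range(40,130,10):
        m=Q[abs(Q[:,1]-y0)<5]
        if len(m): print(y0,np.percentile(m[:,0],[5,50,95]).round(1),np.percentile(m[:,2],[50,95]).round(1))
    print(Q[:,1].max())
E
```

```text
shift [19.8  3.5 81.9] turn [-0.02 -0.24  0.02] now [124.6  69.8] 0.2908238383734022 yaw 90.01769186229441 t 10.6 F [-0.2 -0.6 -0.2]
lever_grip 0.98 [259.3, 211.7] 3020
40 [122.1 128.7 136.1] [188.3 190.4]
50 [122.2 128.6 135.7] [192.6 194.6]
60 [121.5 128.5 136.3] [197.3 200.5]
70 [121.5 129.1 136.9] [201.6 204.8]
80 [120.9 128.9 136.5] [205.8 209.1]
90 [120.9 128.8 136.9] [210.1 213. ]
100 [121.  128.7 136.6] [214.4 217.3]
110 [121.1 128.6 136.9] [218.4 221.7]
120 [121.9 129.1 136.1] [219.3 222.6]
123.95126500486879
press_lever 0.89 [259.0, 216.0] 2960
40 [122.1 128.7 136.2] [188.2 190.4]
50 [122.2 129.3 135.9] [192.6 194.6]
60 [122.3 128.5 135.6] [197.7 200.5]
70 [122.3 129.1 136.3] [201.8 204.8]
80 [121.6 129.  136.6] [205.9 209.1]
90 [121.  128.8 136.9] [210.1 213. ]
100 [121.  128.7 136.6] [214.4 217.3]
110 [121.1 128.6 136.9] [218.4 221.7]
120 [121.9 129.1 135.9] [219.3 222.6]
123.95126500486879
```

View pics/w2.png

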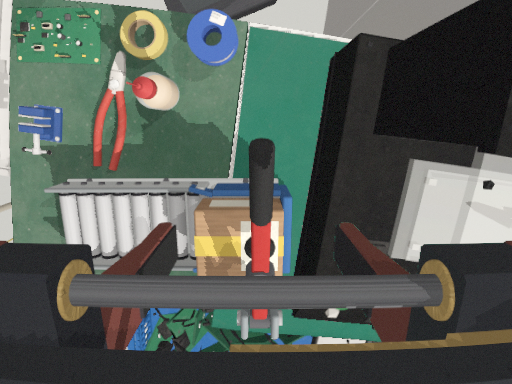

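The handle lies at (260,180) between the open fingers, at station x≈128.7. The carton is against the stop. I'll descend and pinch.

>>> play_rows([
  [[1, 20, 4, 0, 0, 0, 0], [1, 21, 4.2, 20, 0, 0, 0], [1, 21, 4.2, 45, 0, 0, 0], [1, 21, 4.2, 70, 0, 0, 0], [1, 21, 4.2, 82, 0, 0, 0], [1, 21, 4.2, 82, 0, 0, 0], [1, 21, 4.2, 82, 0, 0, 0]],
])

```text
t: 11.45
tool_pos: [0.5697, -0.054, 0.2116]
tool_rot: [180.0, 0.0, 158.3]
force: [0.2, -0.0, 0.7]
finger_gap: 0.998
grip_force: 0.0
```

>>> play_rows([
  [[0.4, 0, 0, 0, 0, 0, 0], [0.1, 0, 0, 0, 0, 0, 0], [0, 0, 0, 0, 0, 0, 0], [0, 0, 0, 0, 0, 0, 0], [0, 0, 0, 0, 0, 0, 0], [0, 0, 0, 0, 0, 0, 0], [0, 0, 0, 0, 0, 0, 0], [0, 0, 0, 0, 0, 0, 0]],
], squeeze=25)

```text
t: 12.25
tool_pos: [0.5693, -0.0538, 0.2111]
tool_rot: [180.0, -0.0, 158.4]
force: [0.4, 0.8, 0.0]
finger_gap: 0.313
grip_force: 0.0
```

```bash
python3 -c "
from h import *
go(128.7,105,141,90);print(get_state()['finger_gap'],get_state()['grip_force'])"
```

```text
shift [15.3 -0.5 70.1] turn [ 0.   -0.01  0.02] now [129.2  89.7] 0.2110991702536891 yaw 90.01515510116974 t 12.25 F [0.4 0.8 0. ]
0.3134537631173347 0.0
```

>>> play_rows([
  [[0, 0, 0, 0, 0, 0, 0], [0, 0, 0, 0, 0, 0, 0], [0, 0, 0, 0, 0, 0, 0], [0, 0, 0, 0, 0, 0, 0], [0, 0, 0, 0, 0, 0, 0]],
])

```text
t: 12.75
tool_pos: [0.5691, -0.0543, 0.2111]
tool_rot: [-180.0, -0.0, 158.4]
force: [-1.1, -3.7, 0.5]
finger_gap: 0.199
grip_force: 25.0
```

>>> play_rows([
  [[0, 1.6, 0, 4, 0, 0, 0], [0, 3.2, 0, 8, 0, 0, 0], [0, 6, 0, 16.3, 0, 0, 0], [0, 8.3, 0, 24.6, 0, 0, 0], [0, 10.2, 0, 33.1, 0, 0, 0], [0, 11.8, 0, 41.6, 0, 0, 0], [0, 12.4, 0, 46, 0, 0, 0], [0, 12.8, 0, 50.2, 0, 0, 0]],
])

```text
t: 13.55
tool_pos: [0.5573, -0.0495, 0.1614]
tool_rot: [-180.0, 0.0, 158.4]
force: [-5.0, -3.8, 7.6]
finger_gap: 0.199
grip_force: 25.0
```

>>> play_rows([
  [[0, 0.3, 0, 4.3, 0, 0, 0], [0, 0.6, 0, 8.7, 0, 0, 0], [0, 0.8, 0, 13, 0, 0, 0], [0, 0.9, 0, 17, 0, 0, 0], [0, 0.9, 0, 18, 0, 0, 0], [0, 0.9, 0, 18, 0, 0, 0], [0, 0.9, 0, 18, 0, 0, 0]],
])

```text
t: 14.25
tool_pos: [0.5565, -0.0492, 0.1439]
tool_rot: [-180.0, 0.0, 158.4]
force: [-5.4, -3.3, 10.0]
finger_gap: 0.197
grip_force: 25.0
```

```bash
python3 -c "
from h import *
go(128.7,105,141,90);s=get_state();print(s['finger_gap'],s['grip_force'])
c=camera('scene');cv2.imwrite('pics/s3.png',cv2.resize(c['image'][90:260,220:380],None,fx=3,fy=3))"
```

```text
shift [ 1.7 -0.1  2.9] turn [-0.04  0.03  0.03] now [128.8 103.3] 0.1438952461093875 yaw 90.02642828816258 t 14.25 F [-5.4 -3.3 10. ]
0.19716049460995283 25.001159012317657
```

View pics/s3.png

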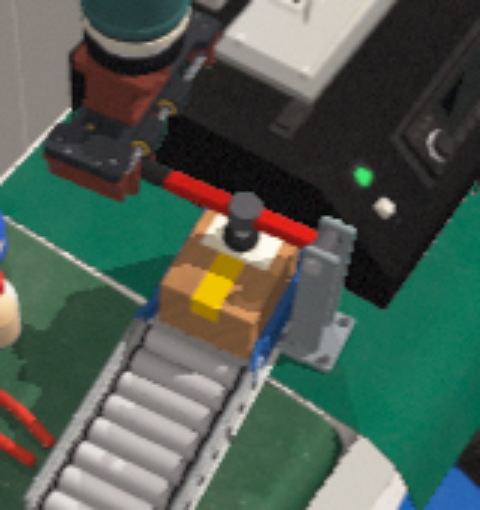

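The pad is on the label at (240,235). I'll push slightly further to confirm the hard stop.

>>> play_rows([
  [[0, 0, 0, 1, 0, 0, 0], [0, 0, 0, 2, 0, 0, 0], [0, 0, 0, 3, 0, 0, 0], [0, 0, 0, 3, 0, 0, 0], [0, 0, 0, 3, 0, 0, 0]],
])

```text
t: 14.8
tool_pos: [0.5566, -0.0492, 0.1411]
tool_rot: [-180.0, 0.0, 158.4]
force: [-5.1, -3.6, 11.0]
finger_gap: 0.195
grip_force: 25.0
```

>>> play_rows([
  [[0, 0, 0, 1, 0, 0, 0], [0, 0, 0, 2, 0, 0, 0], [0, 0, 0, 3, 0, 0, 0], [0, 0, 0, 3, 0, 0, 0], [0, 0, 0, 3, 0, 0, 0]],
])

```text
t: 15.3
tool_pos: [0.5568, -0.0493, 0.1398]
tool_rot: [-180.0, 0.1, 158.4]
force: [-9.9, -3.5, 25.8]
finger_gap: 0.197
grip_force: 25.0
```

It has reached the hard stop, with 26 N against 11 N just before. Easing it back up at about 0.3 rad/s.

>>> play_rows([
  [[0, 0, 0, -2, 0, 0, 0], [0, 0, 0, -5, 0, 0, 0], [0, -0.1, 0, -9, 0, 0, 0], [0, -0.3, 0, -13.5, 0, 0, 0], [0, -0.7, 0, -18.5, 0, 0, 0], [0, -1.3, 0, -23.5, 0, 0, 0], [0, -1.9, 0, -28.5, 0, 0, 0], [0, -2.8, 0, -33.5, 0, 0, 0]],
])

```text
t: 16.1
tool_pos: [0.5599, -0.0506, 0.1713]
tool_rot: [-180.0, 0.1, 158.4]
force: [-0.5, -5.4, 4.3]
finger_gap: 0.196
grip_force: 25.0
```

>>> play_rows([
  [[0, -1, 0, -5, 0, 0, 0], [0, -2.1, 0, -10, 0, 0, 0], [0, -3.4, 0, -15, 0, 0, 0], [0, -4.8, 0, -20, 0, 0, 0], [0, -6.4, 0, -25, 0, 0, 0], [0, -8, 0, -30, 0, 0, 0], [0, -9.5, 0, -34, 0, 0, 0], [0, -10.5, 0, -37, 0, 0, 0]],
])

```text
t: 16.9
tool_pos: [0.5699, -0.0546, 0.2071]
tool_rot: [-180.0, 0.1, 158.4]
force: [5.7, -6.7, -22.2]
finger_gap: 0.197
grip_force: 25.0
```

>>> play_rows([
  [[0, -0.2, 0, -1, 0, 0, 0], [0, -0.4, 0, -2, 0, 0, 0], [0, -0.4, 0, -3, 0, 0, 0], [0, -0.4, 0, -3, 0, 0, 0]],
])

```text
t: 17.3
tool_pos: [0.5697, -0.0545, 0.2074]
tool_rot: [-180.0, -0.0, 158.4]
force: [6.8, -7.0, -22.2]
finger_gap: 0.197
grip_force: 25.0
```

The lever is at its upper stop, with the gripper pulling up at 22 N. I'll relax that, then release gently.

>>> play_rows([
  [[0, 0, 0, 1, 0, 0, 0], [0, 0, 0, 2, 0, 0, 0], [0, 0, 0, 2.5, 0, 0, 0], [0, 0, 0, 2.5, 0, 0, 0]],
])

```text
t: 17.7
tool_pos: [0.5696, -0.0544, 0.2069]
tool_rot: [-180.0, 0.0, 158.4]
force: [2.6, -5.1, -7.5]
finger_gap: 0.2
grip_force: 25.0
```

>>> play_rows([
  [[0.3, 0, 0, 0.5, 0, 0, 0], [0.6, 0, 0, 0.5, 0, 0, 0], [1, 0, 0, 0.5, 0, 0, 0], [1, 0, 0, 0.5, 0, 0, 0], [1, 0, 0, 0.5, 0, 0, 0], [1, 0, 0, 0.5, 0, 0, 0], [1, 0, 0, 0.5, 0, 0, 0], [1, 0, 0, 0.5, 0, 0, 0]],
])

```text
t: 18.5
tool_pos: [0.5694, -0.0538, 0.2074]
tool_rot: [180.0, -0.0, 158.4]
force: [0.3, -0.6, -0.5]
finger_gap: 0.89
grip_force: 0.0
```

>>> play_rows([
  [[1, 0, 0, -15, 0, 0, 0], [1, 0, 0, -40, 0, 0, 0], [1, 0, 0, -70, 0, 0, 0], [1, 0, 0, -90, 0, 0, 0], [1, 0, 0, -100, 0, 0, 0], [1, 0, 0, -100, 0, 0, 0], [1, 0, 0, -100, 0, 0, 0], [1, 0, 0, -100, 0, 0, 0]],
])

```text
t: 19.3
tool_pos: [0.5686, -0.0537, 0.3059]
tool_rot: [-180.0, -0.1, 158.4]
force: [-0.0, -0.1, -0.7]
finger_gap: 0.998
grip_force: 0.0
```

```bash
python3 car.py; python3 -c "
from h import *
w=camera('wrist');c=camera('scene');cv2.imwrite('pics/e.png',np.hstack([cv2.resize(w['image'],(400,300)),cv2.resize(c['image'][90:260,220:380],(319,300))]))"
```

```text
shift [-91.  -85.  221.7] turn [-0.13 -0.1  90.02] now [129.1  90.4] 0.30594930459589675 yaw 90.01554797577896 t 19.3 F [-0.  -0.1 -0.7]
top 27 ((133.2421875, -38.132381439208984), (94.978271484375, 48.2856559753418), 38.231239318847656)
scene 1062 ((103.66398620605469, -2.7878150939941406), (85.86991119384766, 103.07017517089844), 89.78411865234375)
```

View pics/e.png

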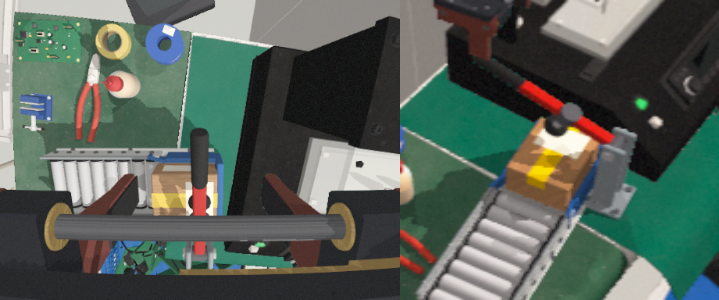

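The lever is back up, the carton is square against the stop, the bystanders have not moved and the gripper is clear.

```bash
python3 -c "
from cell import *
print(sign_off())"
```

```text
the job is handed in; nothing more can be done
None
```

I pushed the carton home against the end stop, pulled the lever down to its hard stop with the pad on the label, eased it back up to rest at about 0.3 rad/s, and handed the job in about 20 s into the 54 s limit; sign-off returned no verdict.

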